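# Release a ratchet clamp and lay the block on its side

## Task

The glued block in the ratchet clamp has set: swing the pawl up off the ratchet wheel and right over until it stays back by itself (never force the wheel against it), then turn the wheel backward (counterclockwise seen from its front) by its bar until the jaw is fully open and the wheel stops. Then, without lifting the block out, push its top over so that it tips across the edge of the wooden ledge and comes to lie flat on its side on the ledge; leave the pawl back and the jaw open, and do not disturb the jar and the pot beside it.

Things in the scene. Friction and masses are not known exactly. Their poses are not given: they have to be found in the camera images.
- clamp: Fixed bench clamp on a grey base plate 329 mm long (y), 12 mm thick, 128 mm wide under the head and 100 mm under the ledge. In a row along its y axis: grey winding head (left, y 6 to 146 mm, under 105 mm high without bar and knob), jaw and standing block (middle), wooden ledge (right, y -59 to -165 mm, 90 mm wide in x, top 30 mm up, end lip 8 mm higher). Origin on the counter, x away from the robot, y left, z up.
- head_face (a point): Middle of the head's sloping steel face, on the wheel's axis. The face leans back 24 degrees: z = its normal n, up and toward the robot; x = up-slope, y = left along the face. Beside the clamp, to its left, stand fixed flasks and bottles up to 0.32 m high (y above about -0.15 m), and the window wall begins about 0.63 m ahead of the robot.
- wheel_grip (a point): Centre of the black T bar of the ratchet wheel, on its axis, 44 mm out from head_face. Bar 72 mm long, 16 thick, 32 deep (28 to 60 mm out). y = along the bar, x = across its thickness, z = wheel axis n. Wheel 96 mm across its 12 teeth, 8 to 20 mm out from the face; hub 38 mm across, up to 24 mm out.
- wheel (a joint): Wheel angle, rad; grows as it turns backward (counterclockwise facing the wheel, right-handed about n). Near 0 at the start; its stop, jaw fully open, is at 2.4. The jaw draws back to the left 10 mm per rad. With the pawl down it is blocked within one tooth (0.52 rad). Friction holds it where it is left; turning takes about 0.15 N m.
- pawl_knob (a point): Middle of the pawl's round steel knob, a post of 13 mm diameter along n, 18 to 54 mm out from the sloping face; this point is 40 mm out. z = n.
- pawl_pivot (a point): Point on the pawl's pivot axis, 40 mm out from the face, level with pawl_knob. The pawl swings in the plane of the face about n; the knob circles this point at 41 mm radius.
- pawl (a joint): Pawl angle, rad: about 0 to 0.13 resting on the wheel, pointing right from its pivot; grows as it is swung up-slope (right-handed about n). Straight up-slope at about 1.55; past that it falls over by its weight to its stop at 2.25 and stays; before that it falls back onto the wheel. Free and light.
- block: The wooden block, 45 x 28 x 110 mm, 0.15 to 0.28 kg. Origin in the middle of its broad left face; its own y axis is the long one, up at the start.
- block_center (a point): Centre of the wooden block, which stands on the base plate (foot 12 mm, top 122 mm above the counter) between jaw (left, 40 mm high) and ledge (right), broad faces looking left and right. It is to fall to the right (clamp -y); lying on the ledge its centre is 44 mm above the counter.
- ledge_edge (a point): Middle of the ledge's upper left edge, over which the block tips, 30 mm above the counter.
- glaze_jar: Bystander: black-lidded jar, 68 mm across, 62 mm high, in front of the ledge. Origin under its centre.
- paint_pot: Bystander: small lidded pot, 55 mm across, 49 mm high, in front of the ledge. Origin under its centre.
There are look-alikes about, which are no part of the job. There is more than one size of the block; the one meant has the size given above.

How it is judged:
On the way, in this order (a step that is already met when the one before it is completed fails the run):
1. the pawl is swung over and stays back (value of joint pawl above 1.8 rad and value of joint wheel below 1 rad), for 0.3 s.
2. the wheel is turned back until the jaw is fully open, the block still standing (value of joint wheel above 2.2 rad and angle between block_center's own y axis and vertical below 0.35 rad), for 0.2 s.
At the end, for the whole second after the job is handed in: Pawl back (joint above 1.8); wheel open (joint above 2.2); block at rest on the ledge, long axis within 7 degrees of level, its centre 38 to 50 mm above the counter, 62 to 150 mm right of the clamp's origin and within 40 mm of its middle line (value of joint pawl above 1.8 rad and value of joint wheel above 2.2 rad and angle between block_center's own y axis and vertical between 1.45 and 1.69 rad and z of block_center in the frame of clamp between 0.038 and 0.05 m and y of block_center in the frame of clamp between -0.15 and -0.062 m and x of block_center in the frame of clamp between -0.04 and 0.04 m and linear speed of block below 0.02 m/s and angular speed of block below 0.2 rad/s); the robot touches nothing.
It fails at once if the wheel is forced back past the lowered pawl (value of joint wheel above 0.95 rad and value of joint pawl below 1 rad).
It fails at once if the block is lifted out (its centre more than 95 mm above the counter) (z of block_center in the frame of clamp above 0.095 m).
It fails at once if the block is tipped before the jaw is open (angle between block_center's own y axis and vertical above 0.5 rad and value of joint wheel below 2 rad).
It fails at once if a bystander is moved by more than 30 mm (distance of any of glaze_jar, paint_pot from where it was at the start of the episode above 0.03 m).
It also fails if it takes over 72 s, if anything falls off the work surface, if the arm or the gripper's body presses on something with over 40 N, if the wrist force passes 120 N, or if a joint passes its speed limit or range.

## Robot

A 7-joint arm with a two-finger parallel gripper is mounted at the origin on a cart in front of the work surface, level with it; the furniture and walls round the work are solid. World frame = base frame: x ahead of the robot, y to its left, z up, the work surface at z = 0. Lengths are in m, angles in rad, forces in N, time in s.
With the tool pointing down it reaches from about 0.425 to 0.8 m from the base axis. Payload 8.3 kg.
Tool frame: the origin (TCP) lies at the very end of the fingers, on their centre line; the grasp point (between the pads) lies 19 mm behind it; z points along the fingers, y is the line along which they close (so a half turn about z gives the same grasp; the last joint's range is limited). The gripper opens to 85 mm and grips with 20 to 120 N. Pads are 22 mm wide; open, the fingers measure 114 mm over their backs; the gripper's body (76 mm by 85 mm) begins 54 mm behind the grasp point. The pads swing forward as they close: fully open they stand 13 mm farther back than shut.
Start: joints at [-1.374, 0.383, 0.016, 1.37, -0.006, 1.388, -0.046], TCP at [0.161, 0.604, 0.231] pointing down, gripper open.
Joint ranges: [-2.95, 2.95], [-0.25, 2.06], [-1.52, 1.56], [0.18, 2.33], [-1.44, 4.58], [0.02, 2.06], [-3.01, 3.01]. Speed limits (rad/s): [2.39, 2.39, 3.01, 3.01, 3.14, 3.14, 3.14].

## Interface

Orientations are given as a unit quaternion [x, y, z, w].
In Python, from cell import readout, optics, arm gives the robot as it stands.
- The arm moves only by the shell command python3 -m crank 'ROWS' [OPENING] [FORCE]. ROWS is JSON, a list of rows, each an object of numbers: "x", "y", "z": the shift along the tool's x, y, z in cm; "wx", "wy", "wz": the turn, a rotation vector about the tool's x, y, z in rad. A call has 1 to 20 rows; each row is the pose to reach, as a shift and turn from the pose commanded when the call began, along the tool's axes at that moment; what a row does not reach only later rows make up. A row lasts 1/8 s, in which the tool goes at most 62.5 mm and 10.7 degrees, less where a joint would pass 70% of its speed; a pose out of reach is approached as far as the arm can. A call with a gripper value outside its range is refused whole. OPENING is the opening, from 0 (shut) to 1 (fully open), set as the call begins (- or left out, the last holds). The fingers move at their own pace and stop on an object; FORCE is the grip in N (left out, the last holds). Time passes only in rows, so rows that repeat a pose let the fingers close. It gives the time, the measured TCP pose, the force, the opening and the grip force at its end, in the units of the state.
- readout.observe(): the state, without advancing time (a new reading comes with each control period).
- optics.grab_frame(name): name is "side" or "top" or "wrist"; returns a dict with "color" (400x640x3 uint8, blue, green, red), "z_map" (400x640 float32, m along the optical axis (not along the pixel's ray), 0 where there is no reading), "intrinsics" (3x3 intrinsics, pixels), "rvec" (rotation vector, rad) and "tvec" (3), from world to camera coordinates, as OpenCV has them; the wrist camera has in their place "mount" (4x4, takes a point from camera to tool coordinates, whose origin is the TCP and whose axes are the flange's). Camera axes: x right, y down, z forward; pixel columns grow to the right and rows downward; lengths in m; the calibration is good to about 2 mm. A picture is of the moment at which its call begins: read the wrist's pose just before it.
- arm.finish_job(): hands the job in; it is judged then, once.
The state is a dict: "t": time; "joints": joint angles; "joint_velocities": joint speeds; "tau": joint torques, N m; "ee_pos": TCP position; "orientation": TCP orientation; "ft_force": force on the tool from outside, world axes, zero at the start; "wrist_torque": the same for the moment, N m; "gripper_width": opening from 0.0 (shut) to 1.0 (fully open); "gripper_force": force on a finger pad.
Only numpy, scipy, OpenCV 4.12 (cv2) and the standard library are available. Lean on these libraries where they do the work, as an engineer would, in place of code of your own. Each camera call takes 0.05 s, during which the arm holds its last target. There are 200 camera calls.

## Working session

There is one attempt and no reset: what is moved stays moved. The work goes in short steps, Python scripts to look and compute and a shell command to move; the robot and the scene stay as the last step left them, time stands still between calls to the robot, and variables do not carry over. Pictures are saved under pics/ and viewed, at most 10 in all, crops included, and the job is handed in when it is done.

```bash
ls; mkdir -p pics
cat > h.py <<'E'
import numpy as np, cv2
from cell import readout, optics, arm
from scipy.spatial.transform import Rotation as R
def grab(n):
    s=readout.observe(); f=optics.grab_frame(n); K=np.array(f["intrinsics"])
    if n=="wrist":
        T=np.eye(4); T[:3,:3]=R.from_quat(s["orientation"]).as_matrix(); T[:3,3]=s["ee_pos"]; M=T@np.array(f["mount"])
    else:
        Rm=cv2.Rodrigues(np.array(f["rvec"],float))[0]; M=np.eye(4); M[:3,:3]=Rm.T; M[:3,3]=-Rm.T@np.array(f["tvec"],float).ravel()
    return f["color"],f["z_map"],K,M
def cloud(z,K,M):
    v,u=np.indices(z.shape); c=np.stack([(u-K[0,2])/K[0,0]*z,(v-K[1,2])/K[1,1]*z,z],-1)
    return c@M[:3,:3].T+M[:3,3]
E
python3 - <<'E'
from h import *
for n in("side","top"):
    c,z,K,M=grab(n); cv2.imwrite(f"pics/{n}0.png",c); np.savez(f"{n}0.npz",c=c,z=z,K=K,M=M); print(n,M.round(3).tolist(),K[0,0])
print(readout.observe())
E
```

```text
pics
side [[0.997, 0.049, -0.067, 0.486], [0.083, -0.55, 0.831, -1.09], [0.004, -0.834, -0.552, 0.562], [0.0, 0.0, 0.0, 1.0]] 420.08858351734693
top [[0.014, -0.976, 0.218, 0.217], [-1.0, -0.014, -0.002, -0.373], [0.005, -0.218, -0.976, 1.11], [0.0, 0.0, 0.0, 1.0]] 485.32567934900715
{'t': 0.1, 'joints': array([-1.37388824,  0.38416964,  0.01633644,  1.37107129, -0.00631446,
        1.38821161, -0.04649282]), 'joint_velocities': array([-0.00062783, -0.00112311, -0.00066792, -0.00113356, -0.00155329,
        0.00098227,  0.00116161]), 'tau': array([ 3.21144784e-03, -6.29127216e+01,  8.47869515e-01, -3.72758961e+01,
        1.69476669e-02,  1.02271416e-02, -4.41032989e-05]), 'ee_pos': array([0.16037625, 0.6035875 , 0.23035879]), 'orientation': array([ 1.29487575e-01,  9.91580631e-01, -8.98337069e-04, -1.17668672e-04]), 'ft_force': array([-0.16642782,  0.44667304, -0.37503708]), 'wrist_torque': array([ 0.03722571, -0.07030061,  0.00678697]), 'gripper_force': 0.0, 'gripper_width': 0.9982767133105441}
```

View pics/side0.png

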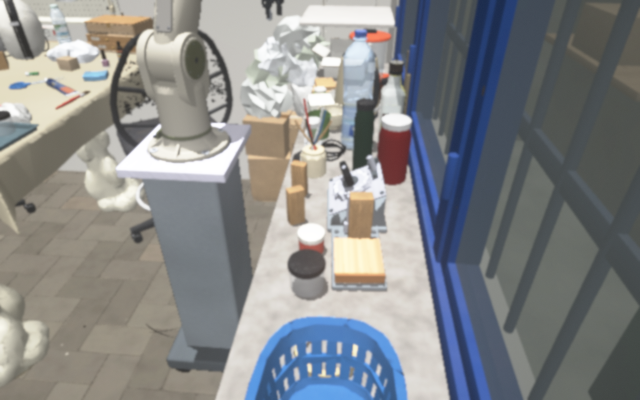

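View pics/top0.png

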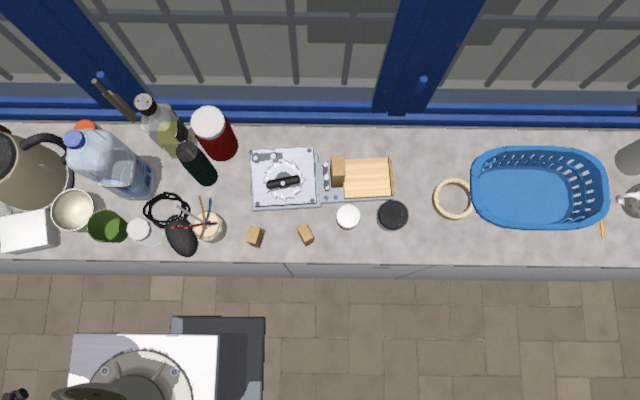

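The side view shows the clamp block at (360,215), with two loose blocks at (298,205) and (300,180). In the top view the clamp block is at (338,172) and the loose ones at (255,236) and (306,234). The one meant is the block standing between the jaw and the ledge. The head's bar is at (283,182). I'll check this in a close crop.

Run:
```python
from h import *
d=np.load("top0.npz"); c=d['c'][140:236,242:402]; cv2.imwrite("pics/crop1.png",cv2.resize(c,None,fx=5,fy=5,interpolation=cv2.INTER_CUBIC))
P=cloud(d['z'],d['K'],d['M'])
for n,(u,v) in dict(bar=(283,182),barL=(270,184),barR=(296,180),block=(338,166),ledge=(370,178),faceUL=(256,152),faceUR=(308,152),faceLR=(312,202),faceLL=(256,206),counter=(420,230),lip=(391,178)).items(): print(n,P[v,u].round(4))
```

```text
bar [ 0.47   -0.3025  0.1124]
barL [ 0.4647 -0.2753  0.1143]
barR [ 0.4734 -0.3301  0.1176]
block [ 0.5043 -0.4184  0.1216]
ledge [ 0.5047 -0.4969  0.0245]
faceUL [ 0.5421 -0.2399  0.0916]
faceUR [ 0.5442 -0.3538  0.0905]
faceLR [ 0.4419 -0.364   0.0445]
faceLL [ 0.4351 -0.2362  0.0236]
counter [ 3.889e-01 -6.140e-01 -3.000e-04]
lip [ 0.5018 -0.5433  0.0384]
```

View pics/crop1.png

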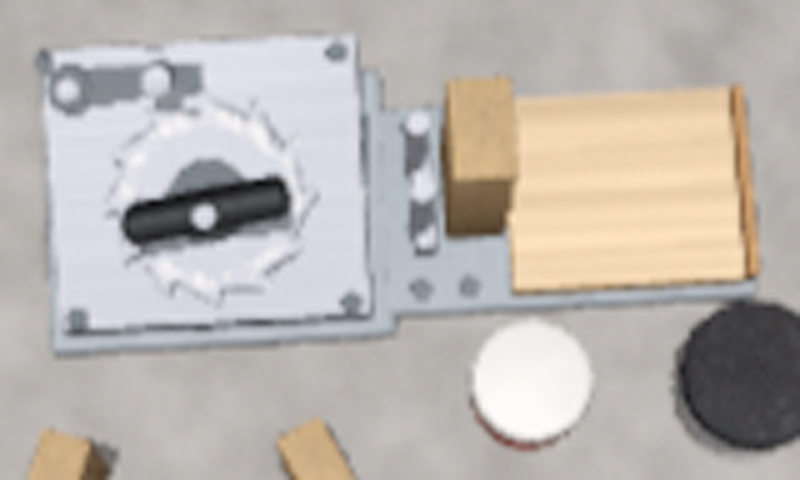

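The crop confirms the target. The pawl's pivot is at crop (70,90), its knob at (157,78), the bar centre at (204,216) and the block top at (480,115). The paint pot is at (532,380) and the jar at (755,375). Next I'll measure these.

Run:
```python
from h import *
d=np.load("top0.npz"); c,z,K,M=d['c'],d['z'],d['K'],d['M']; P=cloud(z,K,M)
def sel(u0,v0,u1,v1):
    m=np.zeros(z.shape,bool); m[int(v0):int(v1),int(u0):int(u1)]=True; return m&(z>0)
cr=lambda u,v:(242+u/5-.4,140+v/5-.4)
# ledge rect
hsv=cv2.cvtColor(c,cv2.COLOR_BGR2HSV)
m=sel(342,152,398,202)&(hsv[...,1]>60)&(P[...,2]>.015)&(P[...,2]<.045)
r=cv2.minAreaRect((P[m][:,:2]*1000).astype(np.float32)); print("ledge",m.sum(),r,np.median(P[m][:,2]))
# clamp plates: base corners via face plane
m=sel(252,150,314,206)
Q=P[m]; Q=Q[(Q[:,2]>.02)]
best=0
rng=np.random.default_rng(0)
for _ in range(800):
    a,b,e=Q[rng.choice(len(Q),3,False)]; n=np.cross(b-a,e-a); l=np.linalg.norm(n)
    if l<1e-5: continue
    n=n/l; n=n*np.sign(n[2]); k=np.abs((Q-a)@n)<.002
    if k.sum()>best: best=k.sum(); B=k
q=Q[B]; ce=q.mean(0); n=np.linalg.svd(q-ce)[2][2]; n*=np.sign(n[2]); print("face",best,len(Q),ce,n,"tilt",np.degrees(np.arccos(n[2])),"yaw",np.degrees(np.arctan2(-n[1],-n[0])))
def ray(u,v,h):
    dr=M[:3,:3]@np.linalg.inv(K)@[u,v,1]; o=M[:3,3]; return o+dr*((ce+h*n-o)@n)/(dr@n)
for nm,u,v,h in(("barcentre",204,216,.060),("barL",133,224,.06),("barR",283,197,.06),("knob",157,76,.054),("pivot",70,88,.03),("pivot54",70,88,.054)): 
    p=ray(*cr(u,v),h); print(nm,p.round(4),"face:",(p-h*n).round(4))
def rz(u,v,h):
    dr=M[:3,:3]@np.linalg.inv(K)@[u,v,1]; o=M[:3,3]; return o+dr*((h-o[2])/dr[2])
for nm,u,v,h in(("b1",447,80,.122),("b2",514,77,.122),("b3",516,179,.122),("b4",447,181,.122),("pot",532,378,.049),("jar",755,372,.062),("LL",514,292,.03),("UL",514,98,.03),("baseLL",55,352,.012),("baseR",757,297,.012)): print(nm,rz(*cr(u,v),h).round(4))
for nm,(u,v) in dict(knob=cr(157,76),piv=cr(70,88)).items(): u,v=int(round(u)),int(round(v)); print(nm,((P[v-1:v+2,u-1:u+2]-ce)@n).round(4).tolist())
```

```text
ledge 1817 ((504.2653503417969, -488.5226135253906), (91.11304473876953, 116.6621322631836), 3.6810028553009033) 0.02954138992766553
face 1257 3388 [ 0.49283144 -0.29991998  0.0652656 ] [-0.40100563 -0.02793393  0.91564959] tilt 23.701853001167553 yaw 3.984770094470467
barcentre [ 0.4665 -0.3017  0.1192] face: [ 0.4905 -0.3001  0.0643]
barL [ 0.4628 -0.2719  0.1185] face: [ 0.4868 -0.2703  0.0635]
barR [ 0.4746 -0.3349  0.1217] face: [ 0.4986 -0.3332  0.0668]
knob [ 0.5219 -0.2816  0.1375] face: [ 0.5436 -0.2801  0.0881]
pivot [ 0.5236 -0.2423  0.1133] face: [ 0.5356 -0.2415  0.0858]
pivot54 [ 0.5165 -0.2453  0.1363] face: [ 0.5382 -0.2438  0.0868]
b1 [ 0.5269 -0.4034  0.122 ]
b2 [ 0.5287 -0.4319  0.122 ]
b3 [ 0.4838 -0.4328  0.122 ]
b4 [ 0.4825 -0.4037  0.122 ]
pot [ 0.4122 -0.4444  0.049 ]
jar [ 0.4139 -0.5415  0.062 ]
LL [ 0.4553 -0.4375  0.03  ]
UL [ 0.5475 -0.4374  0.03  ]
baseLL [ 0.4279 -0.2273  0.012 ]
baseR [ 0.4586 -0.5511  0.012 ]
knob [[0.0504, 0.0501, 0.0494], [0.05, 0.0505, 0.0486], [0.0523, 0.0471, 0.0523]]
piv [[0.0211, 0.0179, 0.0141], [0.0167, 0.0182, 0.0171], [0.0181, 0.0163, 0.0204]]
```

```bash
cat >> h.py <<'E'
yaw=np.radians(3.8); RF=(R.from_euler('z',yaw)*R.from_euler('y',-np.radians(24))).as_matrix()  # cols: upslope, left, n
F=np.array([.4905,-.3001,.0643]); PIV=np.array([.5343,-.2404,.0853])
def face(x,y,h,o=F): return o+RF@[x,y,h]
def knob(th,h): return face(.041*np.sin(th),-.041*np.cos(th),h,PIV)
def tool(z,y):
    z=np.array(z,float); z/=np.linalg.norm(z); y=np.array(y,float); y-=z*(y@z); y/=np.linalg.norm(y)
    return np.column_stack([np.cross(y,z),y,z])
def down(az): a=np.radians(az); return tool([0,0,-1],[np.cos(a),np.sin(a),0])
def facetool(ang): # tool z=-n, tool y at ang from up-slope about n
    return tool(-RF[:,2],RF@[np.cos(ang),np.sin(ang),0])
def to(p,Rt,ref=None):
    if ref is None: s=readout.observe(); ref=(s["ee_pos"],R.from_quat(s["orientation"]).as_matrix())
    d=ref[1].T@(np.array(p)-ref[0])*100; w=R.from_matrix(ref[1].T@Rt).as_rotvec()
    print("xyz cm",d.round(2),"w",w.round(3),"rows>=",np.ceil(max(np.linalg.norm(d)/6.25,np.degrees(np.linalg.norm(w))/10.7)))
E
python3 - <<'E'
from h import *
print(RF.round(4).tolist(), F-PIV)
Ps=[cloud(d['z'],d['K'],d['M']).reshape(-1,3) for d in(np.load("top0.npz"),np.load("side0.npz"))]; P=np.vstack(Ps)
for x0 in np.arange(.3,.66,.06):
    print(round(x0,2),[round(float(P[(P[:,0]>x0)&(P[:,0]<x0+.06)&(P[:,1]>y0)&(P[:,1]<y0+.04)][:,2].max(initial=-1)),2) for y0 in np.arange(-.24,.2,.04)])
s=readout.observe();ref=(s["ee_pos"],R.from_quat(s["orientation"]).as_matrix())
A=([.42,.25,.48],down(31)); B=([.47,-.28,.40],down(-50)); C=(knob(.13,.14),facetool(1-np.pi)); 
to(*A); to(*B,A); to(*C,B); print(C[0])
E
```

```text
[[0.9115, -0.0663, -0.4058], [0.0605, 0.9978, -0.027], [0.4067, 0.0, 0.9135]] [-0.0438 -0.0597 -0.021 ]
0.3 [0.09, 0.0, 0.15, 0.19, 0.03, 0.09, 0.09, 0.07, 0.08, 0.0, 0.0]
0.36 [0.09, 0.19, 0.16, 0.19, 0.04, 0.09, 0.09, 0.08, 0.08, 0.07, 0.06]
0.42 [0.07, 0.0, 0.15, 0.01, 0.03, 0.22, 0.32, 0.32, 0.26, 0.06, 0.13]
0.48 [0.11, 0.01, 0.2, 0.2, 0.01, 0.25, 0.32, 0.32, 0.26, 0.0, 0.19]
0.54 [0.1, 0.17, 0.17, 0.21, 0.27, 0.27, 0.01, 0.0, 0.09, 0.15, 0.19]
0.6 [0.49, 0.49, 0.49, 0.48, 0.48, 0.5, 0.51, 0.51, 0.49, 0.43, 0.37]
0.66 [-1.0, -1.0, -1.0, -1.0, -1.0, -1.0, -1.0, -1.0, -1.0, -1.0, -1.0]
xyz cm [-34.17 -27.55 -24.91] w [-0.002  0.001  0.77 ] rows>= 9.0
xyz cm [-48.01 -23.01   8.  ] w [0.    0.    1.414] rows>= 9.0
xyz cm [ 0.87  1.3  18.46] w [-0.014  0.445  1.184] rows>= 7.0
[ 0.48502118 -0.28441671  0.21535817]
```

```bash
python3 -m crank '[{"z":-10},{"z":-24},{"z":-24},{"z":-24},{"z":-24},{"z":-24}]' 0.4 20
```

```text
validation failed for argument at $[0]...
```

```bash
python3 -m crank '[{"x":0,"y":0,"z":-10,"wx":0,"wy":0,"wz":0},{"x":0,"y":0,"z":-24,"wx":0,"wy":0,"wz":0},{"x":0,"y":0,"z":-24,"wx":0,"wy":0,"wz":0},{"x":0,"y":0,"z":-24,"wx":0,"wy":0,"wz":0},{"x":0,"y":0,"z":-24,"wx":0,"wy":0,"wz":0}]' 0.4 20
```

```text
t: 0.72
ee_pos: [0.1607, 0.6047, 0.4761]
orientation: [0.13, 0.992, 0.004, 0.0]
ft_force: [0.0, 0.9, -0.2]
gripper_width: 0.405
gripper_force: 0.0
```

```bash
python3 -m crank '[{"x":-17,"y":-13.7,"z":0,"wx":0,"wy":0,"wz":0.38},{"x":-17,"y":-13.7,"z":0,"wx":0,"wy":0,"wz":0.38},{"x":-17,"y":-13.7,"z":0,"wx":0,"wy":0,"wz":0.38},{"x":-34.2,"y":-27.5,"z":0,"wx":0,"wy":0,"wz":0.77},{"x":-34.2,"y":-27.5,"z":0,"wx":0,"wy":0,"wz":0.77},{"x":-34.2,"y":-27.5,"z":0,"wx":0,"wy":0,"wz":0.77},{"x":-34.2,"y":-27.5,"z":0,"wx":0,"wy":0,"wz":0.77},{"x":-34.2,"y":-27.5,"z":0,"wx":0,"wy":0,"wz":0.77},{"x":-34.2,"y":-27.5,"z":0,"wx":0,"wy":0,"wz":0.77},{"x":-34.2,"y":-27.5,"z":0,"wx":0,"wy":0,"wz":0.77}]'
python3 - <<'E'
from h import *
s=readout.observe(); print(s['joints'].round(2)); to([.47,-.28,.40],down(-50))
E
```

```text
t: 1.98
ee_pos: [0.4195, 0.2519, 0.4706]
orientation: [0.491, 0.871, -0.001, -0.0]
ft_force: [-0.4, 1.0, 0.3]
gripper_width: 0.399
gripper_force: 0.0
[-0.94  0.09  0.37  1.21 -0.03  1.84 -0.03]
xyz cm [-48.13 -23.19   7.08] w [-1.000e-03  1.000e-03  1.417e+00] rows>= 9.0
```

```bash
python3 -m crank '[{"x":-24,"y":-11.6,"z":1,"wx":0,"wy":0,"wz":0.71},{"x":-24,"y":-11.6,"z":1,"wx":0,"wy":0,"wz":0.71},{"x":-24,"y":-11.6,"z":1,"wx":0,"wy":0,"wz":0.71},{"x":-24,"y":-11.6,"z":1,"wx":0,"wy":0,"wz":0.71},{"x":-48,"y":-23.2,"z":7,"wx":0,"wy":0,"wz":1.42},{"x":-48,"y":-23.2,"z":7,"wx":0,"wy":0,"wz":1.42},{"x":-48,"y":-23.2,"z":7,"wx":0,"wy":0,"wz":1.42},{"x":-48,"y":-23.2,"z":7,"wx":0,"wy":0,"wz":1.42},{"x":-48,"y":-23.2,"z":7,"wx":0,"wy":0,"wz":1.42},{"x":-48,"y":-23.2,"z":7,"wx":0,"wy":0,"wz":1.42},{"x":-48,"y":-23.2,"z":7,"wx":0,"wy":0,"wz":1.42}]'
python3 - <<'E'
from h import *
s=readout.observe(); print(s['joints'].round(2)); to(knob(.13,.14),facetool(1-np.pi))
E
```

```text
t: 3.35
ee_pos: [0.4696, -0.279, 0.401]
orientation: [0.94, 0.34, -0.0, -0.0]
ft_force: [0.4, 0.6, 0.1]
gripper_width: 0.403
gripper_force: 0.0
[-0.25  0.26  0.96  1.27 -0.21  1.71 -0.22]
xyz cm [ 0.85  1.41 18.56] w [-0.013  0.445  1.18 ] rows>= 7.0
```

```bash
python3 -m crank '[{"x":0.85,"y":1.4,"z":18.5,"wx":-0.013,"wy":0.445,"wz":1.18},{"x":0.85,"y":1.4,"z":18.5,"wx":-0.013,"wy":0.445,"wz":1.18},{"x":0.85,"y":1.4,"z":18.5,"wx":-0.013,"wy":0.445,"wz":1.18},{"x":0.85,"y":1.4,"z":18.5,"wx":-0.013,"wy":0.445,"wz":1.18},{"x":0.85,"y":1.4,"z":18.5,"wx":-0.013,"wy":0.445,"wz":1.18},{"x":0.85,"y":1.4,"z":18.5,"wx":-0.013,"wy":0.445,"wz":1.18},{"x":0.85,"y":1.4,"z":18.5,"wx":-0.013,"wy":0.445,"wz":1.18},{"x":0.85,"y":1.4,"z":18.5,"wx":-0.013,"wy":0.445,"wz":1.18},{"x":0.85,"y":1.4,"z":18.5,"wx":-0.013,"wy":0.445,"wz":1.18}]' 0.45
python3 - <<'E'
from h import *
s=readout.observe(); print(s['joints'].round(2)); to(knob(.13,.14),facetool(1-np.pi))
c,z,K,M=grab("wrist"); cv2.imwrite("pics/w1.png",c); np.savez("w1.npz",c=c,z=z,K=K,M=M)
E
```

```text
t: 4.47
ee_pos: [0.4854, -0.2843, 0.217]
orientation: [0.948, -0.242, 0.198, -0.065]
ft_force: [-0.2, 0.4, 0.0]
gripper_width: 0.448
gripper_force: 0.0
[-0.45  0.    1.12  1.93 -0.35  0.92 -1.23]
xyz cm [-0.08  0.06  0.13] w [-0.001 -0.     0.004] rows>= 1.0
```

View pics/w1.png

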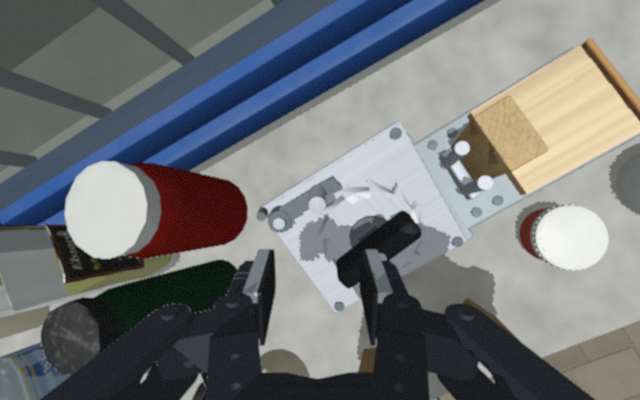

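The wrist view shows the knob near (318,202) and the pivot at (280,218), with the fingers at about u=265 and 375. I'll recheck the knob and pivot from this view.

Run:
```python
from h import *
d=np.load("w1.npz"); c,z,K,M=d['c'],d['z'],d['K'],d['M']; Mi=np.linalg.inv(M)
def proj(p): q=K@(Mi[:3,:3]@p+Mi[:3,3]); return (q[:2]/q[2]).round(1)
for n,p in dict(knobtop=knob(.15,.054),piv=face(0,0,.018,PIV),wc=face(0,0,.06),F0=F).items(): print(n,proj(p))
P=cloud(z,K,M); g=cv2.resize(c[160:300,240:440],None,fx=4,fy=4,interpolation=cv2.INTER_CUBIC); cv2.imwrite("pics/w1c.png",g)
H=((P-F)@RF[:,2]); print("face residual",np.median(H[240:256,330:345]), np.median(H[135:150,385:400]), [H[v,u].round(3) for u,v in((318,202),(280,218),(380,245))])
n=RF[:,2]
for nm,u,v,h in(("knob",318,202,.054),("piv",280,219,.018)):
    dr=M[:3,:3]@np.linalg.inv(K)@[u,v,1];o=M[:3,3];p=o+dr*((F+h*n-o)@n)/(dr@n); print(nm,(p-h*n).round(4), "PIV",PIV,"knob",knob(.15,0).round(4))
to(knob(.15,.028),facetool(1-np.pi))
```

```text
knobtop [318.6 204.6]
piv [280.6 221.5]
wc [381.4 261.1]
F0 [369.4 228.4]
face residual 0.014616488001483324 -0.00046212909541038156 [np.float64(0.049), np.float64(0.017), np.float64(0.052)]
knob [ 0.5442 -0.2811  0.0887] PIV [ 0.5343 -0.2404  0.0853] knob [ 0.5426 -0.2805  0.0878]
piv [ 0.5362 -0.2412  0.0863] PIV [ 0.5343 -0.2404  0.0853] knob [ 0.5426 -0.2805  0.0878]
xyz cm [-0.03 -0.05 11.33] w [-0.    -0.     0.003] rows>= 2.0
```

View pics/w1c.png

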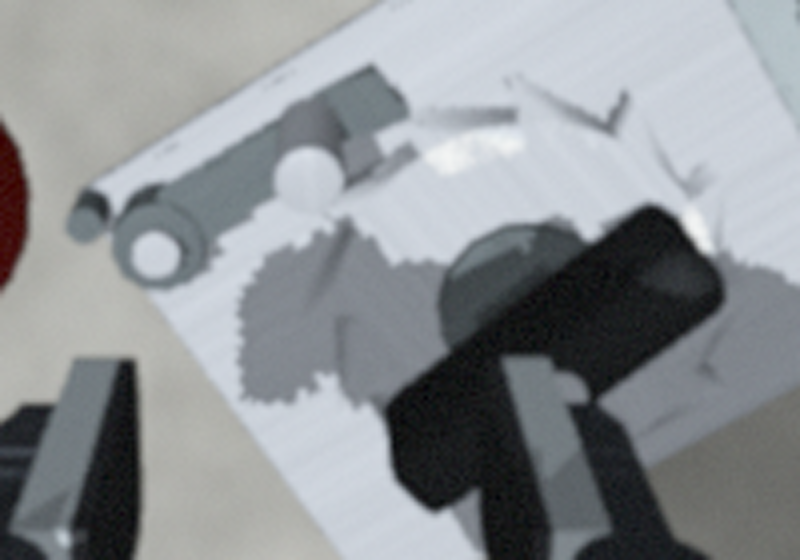

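```bash
python3 -m crank '[{"x":0,"y":0,"z":6,"wx":0,"wy":0,"wz":0},{"x":0,"y":0,"z":9,"wx":0,"wy":0,"wz":0},{"x":0,"y":0,"z":11.5,"wx":0,"wy":0,"wz":0},{"x":0,"y":0,"z":11.5,"wx":0,"wy":0,"wz":0},{"x":0,"y":0,"z":11.5,"wx":0,"wy":0,"wz":0}]'
python3 - <<'E'
from h import *
T=facetool(1-np.pi)
for th in np.arange(.4,2.31,.15): print(round(th,2),(T.T@(knob(th,0)-knob(.15,0))*100).round(2))
E
```

```text
t: 5.15
ee_pos: [0.531, -0.2838, 0.112]
orientation: [0.947, -0.245, 0.198, -0.064]
ft_force: [0.1, -1.0, 0.4]
gripper_width: 0.449
gripper_force: 0.0
0.4 [ 0.68 -0.77 -0.  ]
0.55 [ 0.99 -1.3  -0.  ]
0.7 [ 1.21 -1.87 -0.  ]
0.85 [ 1.35 -2.47 -0.  ]
1.0 [ 1.39 -3.08 -0.  ]
1.15 [ 1.35 -3.69 -0.  ]
1.3 [ 1.21 -4.29 -0.  ]
1.45 [ 0.99 -4.86 -0.  ]
1.6 [ 0.68 -5.4  -0.  ]
1.75 [ 0.29 -5.87 -0.  ]
1.9 [-0.16 -6.29 -0.  ]
2.05 [-0.67 -6.64 -0.  ]
2.2 [-1.22 -6.9  -0.  ]
```

```bash
python3 -m crank '[{"x":0.3,"y":-0.3,"z":0,"wx":0,"wy":0,"wz":0},{"x":0.7,"y":-0.8,"z":0,"wx":0,"wy":0,"wz":0},{"x":1.0,"y":-1.3,"z":0,"wx":0,"wy":0,"wz":0},{"x":1.2,"y":-1.9,"z":0,"wx":0,"wy":0,"wz":0},{"x":1.35,"y":-2.5,"z":0,"wx":0,"wy":0,"wz":0},{"x":1.4,"y":-3.1,"z":0,"wx":0,"wy":0,"wz":0},{"x":1.35,"y":-3.7,"z":0,"wx":0,"wy":0,"wz":0},{"x":1.2,"y":-4.3,"z":0,"wx":0,"wy":0,"wz":0},{"x":1.0,"y":-4.9,"z":0,"wx":0,"wy":0,"wz":0},{"x":0.7,"y":-5.4,"z":0,"wx":0,"wy":0,"wz":0},{"x":0.3,"y":-5.9,"z":0,"wx":0,"wy":0,"wz":0},{"x":-0.2,"y":-6.3,"z":0,"wx":0,"wy":0,"wz":0},{"x":-0.7,"y":-6.7,"z":0,"wx":0,"wy":0,"wz":0},{"x":-1.2,"y":-7.0,"z":0,"wx":0,"wy":0,"wz":0},{"x":-1.2,"y":-7.0,"z":0,"wx":0,"wy":0,"wz":0},{"x":-1.2,"y":-7.0,"z":0,"wx":0,"wy":0,"wz":0}]' 0.35
python3 - <<'E'
from h import *
s=readout.observe(); print(s['joints'].round(2)); to(knob(2.2,.028),facetool(1-np.pi))
c,z,K,M=grab("top"); cv2.imwrite("pics/t2.png",cv2.resize(c[110:240,210:350],None,fx=4,fy=4,interpolation=cv2.INTER_CUBIC))
E
```

```text
t: 7.15
ee_pos: [0.5521, -0.2161, 0.1226]
orientation: [0.947, -0.245, 0.198, -0.065]
ft_force: [-0.2, 1.4, 0.1]
gripper_width: 0.35
gripper_force: 0.0
[-0.51  0.28  1.09  2.01 -0.73  0.76 -1.08]
xyz cm [-0.04 -0.1  -0.18] w [ 0.001 -0.001 -0.002] rows>= 1.0
```

```bash
python3 -m crank '[{"x":0,"y":0,"z":-4,"wx":0,"wy":0,"wz":0},{"x":0,"y":0,"z":-9,"wx":0,"wy":0,"wz":0},{"x":0,"y":0,"z":-12,"wx":0,"wy":0,"wz":0},{"x":0,"y":0,"z":-12,"wx":0,"wy":0,"wz":0}]'
python3 - <<'E'
from h import *
c,z,K,M=grab("wrist"); Mi=np.linalg.inv(M)
def proj(p): q=K@(Mi[:3,:3]@p+Mi[:3,3]); return (q[:2]/q[2]).round(1)
for th in(.15,1.55,1.9,2.25): print(th,proj(knob(th,.054)))
cv2.imwrite("pics/w2.png",c); np.savez("w2.npz",c=c,z=z,K=K,M=M)
a=.13+np.pi
to(face(0,0,.16),facetool(a)); print(face(0,0,.16)); to(face(0,0,.032),facetool(a))
E
```

```text
t: 7.7
ee_pos: [0.5037, -0.221, 0.2359]
orientation: [0.946, -0.246, 0.201, -0.067]
ft_force: [0.2, 1.5, -0.2]
gripper_width: 0.348
gripper_force: 0.0
0.15 [414.2 188.5]
1.55 [340.5 177.9]
1.9 [325.3 190.8]
2.25 [315.8 207.6]
xyz cm [-2.98 11.31 -1.2 ] w [-0.007 -0.004  0.866] rows>= 5.0
[ 0.42556521 -0.30441296  0.21046727]
xyz cm [-3.06 11.37 11.6 ] w [-0.007 -0.004  0.866] rows>= 5.0
```

View pics/w2.png

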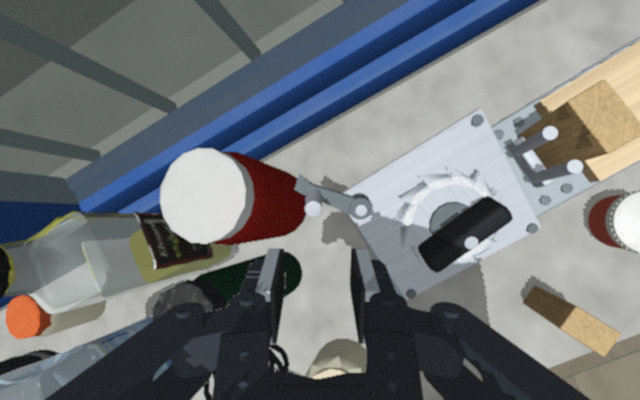

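The pawl lies back: its knob is at (314,209), which matches the prediction for 2.25 rad. Next is the bar, whose centre dot is at (472,243).

Run:
```python
from h import *
d=np.load("w2.npz"); c,z,K,M=d['c'],d['z'],d['K'],d['M']; P=cloud(z,K,M); n=RF[:,2]
m=np.zeros(z.shape,np.uint8); m[190:280,412:520]=(c[190:280,412:520].max(2)<60)
k,l,st,ce=cv2.connectedComponentsWithStats(m); i=1+np.argmax(st[1:,4]); print(st[i],ce[i])
v,u=np.where(l==i); H=(P[v,u]-F)@RF
t=H[(np.abs(H[:,2]-.06)<.007)]; print(len(H),len(t),np.median(t[:,2]))
r=cv2.minAreaRect((t[:,:2]*1000).astype(np.float32)); print(r)
dr=M[:3,:3]@np.linalg.inv(K)@[472,243,1];o=M[:3,3];p=o+dr*((F+.06*n-o)@n)/(dr@n); print("dot",((p-F)@RF*1000).round(1))
```

```text
[ 419  198   92   74 2870] [462.43623693 232.47874564]
2870 1068 0.05430250931280896
((1.0507879257202148, 1.13671875), (12.904388427734375, 68.3184585571289), 8.393829345703125)
dot [ 1.7  0.9 60. ]
```

```bash
sed -i 's/^F=np.array.*PIV/F=np.array([.4905,-.3001,.0643])+RF@[.0013,.001,0]; PIV/' h.py
python3 - <<'E'
from h import *
a=.147+np.pi
to(face(0,0,.13),facetool(a)); to(face(0,0,.031),facetool(a))
E
```

```text
xyz cm [-2.95 11.17  1.8 ] w [-0.007 -0.004  0.849] rows>= 5.0
xyz cm [-3.   11.22 11.7 ] w [-0.007 -0.004  0.849] rows>= 5.0
```

```bash
python3 -m crank '[{"x":-3,"y":11.2,"z":0,"wx":-0.007,"wy":-0.004,"wz":0.849},{"x":-3,"y":11.2,"z":0,"wx":-0.007,"wy":-0.004,"wz":0.849},{"x":-3,"y":11.2,"z":0,"wx":-0.007,"wy":-0.004,"wz":0.849},{"x":-3,"y":11.2,"z":0,"wx":-0.007,"wy":-0.004,"wz":0.849},{"x":-3,"y":11.2,"z":0,"wx":-0.007,"wy":-0.004,"wz":0.849},{"x":-3,"y":11.2,"z":1.8,"wx":-0.007,"wy":-0.004,"wz":0.849},{"x":-3,"y":11.2,"z":1.8,"wx":-0.007,"wy":-0.004,"wz":0.849}]' 0.65
python3 - <<'E'
from h import *
s=readout.observe(); print(s['joints'].round(2)); to(face(0,0,.031),facetool(.147+np.pi))
E
```

```text
t: 8.62
ee_pos: [0.4368, -0.3013, 0.1794]
orientation: [0.763, -0.614, 0.15, -0.136]
ft_force: [-0.6, 0.2, 0.4]
gripper_width: 0.65
gripper_force: 0.0
[-0.54 -0.06  1.27  2.03 -0.3   0.86 -2.02]
xyz cm [ 0.18 -0.44  9.59] w [ 0.012 -0.001  0.002] rows>= 2.0
```

```bash
python3 -m crank '[{"x":0,"y":0,"z":0,"wx":0,"wy":0,"wz":0},{"x":0,"y":0,"z":3,"wx":0,"wy":0,"wz":0},{"x":0,"y":0,"z":5,"wx":0,"wy":0,"wz":0},{"x":0,"y":0,"z":7.5,"wx":0,"wy":0,"wz":0},{"x":0,"y":0,"z":9.8,"wx":0,"wy":0,"wz":0},{"x":0,"y":0,"z":9.8,"wx":0,"wy":0,"wz":0}]'
python3 - <<'E'
from h import *
to(face(0,0,.031),facetool(.147+np.pi))
E
```

```text
t: 9.38
ee_pos: [0.4761, -0.2986, 0.0899]
orientation: [0.763, -0.614, 0.149, -0.137]
ft_force: [0.2, -0.2, 1.2]
gripper_width: 0.647
gripper_force: 0.0
xyz cm [ 0.21 -0.37 -0.19] w [0.01  0.001 0.002] rows>= 1.0
```

```bash
python3 -m crank '[{"x":0.2,"y":-0.35,"z":-0.2,"wx":0.01,"wy":0,"wz":0},{"x":0.2,"y":-0.35,"z":-0.2,"wx":0.01,"wy":0,"wz":0}]'; python3 -m crank '[{"x":0,"y":0,"z":0,"wx":0,"wy":0,"wz":0},{"x":0,"y":0,"z":0,"wx":0,"wy":0,"wz":0},{"x":0,"y":0,"z":0,"wx":0,"wy":0,"wz":0},{"x":0,"y":0,"z":0,"wx":0,"wy":0,"wz":0},{"x":0,"y":0,"z":0,"wx":0,"wy":0,"wz":0},{"x":0,"y":0,"z":0,"wx":0,"wy":0,"wz":0}]' 0 40
python3 - <<'E'
from h import *
to(face(0,0,.031),facetool(.147+np.pi)); print(readout.observe()['joints'].round(2))
E
```

```text
t: 9.62
ee_pos: [0.4797, -0.3012, 0.096]
orientation: [0.761, -0.613, 0.155, -0.142]
ft_force: [0.2, -0.1, -0.3]
gripper_width: 0.652
gripper_force: 0.0
t: 10.38
ee_pos: [0.4772, -0.3009, 0.0938]
orientation: [0.761, -0.614, 0.153, -0.141]
ft_force: [-11.9, 1.4, 6.6]
gripper_width: 0.181
gripper_force: 40.3
xyz cm [-0.07 -0.16  0.13] w [-0.  0. -0.] rows>= 1.0
[-0.28  0.33  1.12  2.06 -0.88  0.83 -1.57]
```

```bash
python3 -m crank '[{"x":0,"y":0.2,"z":0,"wx":0,"wy":0,"wz":0},{"x":0,"y":0.2,"z":0,"wx":0,"wy":0,"wz":-0.15},{"x":0,"y":0.2,"z":0,"wx":0,"wy":0,"wz":-0.3},{"x":0,"y":0.2,"z":0,"wx":0,"wy":0,"wz":-0.45},{"x":0,"y":0.2,"z":0,"wx":0,"wy":0,"wz":-0.6},{"x":0,"y":0.2,"z":0,"wx":0,"wy":0,"wz":-0.6}]'
python3 - <<'E'
from h import *
s=readout.observe(); print(s['joints'].round(2),s['wrist_torque'].round(2)); to(face(0,0,.031),facetool(.747+np.pi))
E
```

```text
t: 11.12
ee_pos: [0.4771, -0.3009, 0.0937]
orientation: [0.909, -0.361, 0.189, -0.09]
ft_force: [-5.8, 1.3, 6.3]
gripper_width: 0.177
gripper_force: 40.1
[-0.19  0.28  1.    2.06 -0.81  0.79 -1.02] [0.32 0.99 0.38]
xyz cm [ 0.04 -0.18  0.14] w [-0.002 -0.002  0.001] rows>= 1.0
```

```bash
python3 -m crank '[{"x":0,"y":0,"z":0,"wx":0,"wy":0,"wz":-0.15},{"x":0,"y":0,"z":0,"wx":0,"wy":0,"wz":-0.3},{"x":0,"y":0,"z":0,"wx":0,"wy":0,"wz":-0.45},{"x":0,"y":0,"z":0,"wx":0,"wy":0,"wz":-0.6},{"x":0,"y":0,"z":0,"wx":0,"wy":0,"wz":-0.75},{"x":0,"y":0,"z":0,"wx":0,"wy":0,"wz":-0.9},{"x":0,"y":0,"z":0,"wx":0,"wy":0,"wz":-1.05},{"x":0,"y":0,"z":0,"wx":0,"wy":0,"wz":-1.2},{"x":0,"y":0,"z":0,"wx":0,"wy":0,"wz":-1.35},{"x":0,"y":0,"z":0,"wx":0,"wy":0,"wz":-1.5},{"x":0,"y":0,"z":0,"wx":0,"wy":0,"wz":-1.6},{"x":0,"y":0,"z":0,"wx":0,"wy":0,"wz":-1.65},{"x":0,"y":0,"z":0,"wx":0,"wy":0,"wz":-1.65}]'
python3 - <<'E'
from h import *
s=readout.observe(); print(s['joints'].round(2),s['wrist_torque'].round(2)); to(face(0,0,.031),facetool(.147+2.25+np.pi))
E
```

```text
t: 12.75
ee_pos: [0.4771, -0.301, 0.0937]
orientation: [0.882, 0.422, 0.194, 0.077]
ft_force: [-6.4, 1.2, 7.5]
gripper_width: 0.179
gripper_force: 40.2
[ 0.05  0.22  0.71  2.06 -0.69  0.73  0.53] [0.45 1.13 0.35]
xyz cm [0.18 0.05 0.14] w [ 0.002 -0.002 -0.001] rows>= 1.0
```

Rotation is following well. Now small steps to the stop.

```bash
python3 -m crank '[{"x":0,"y":0,"z":0,"wx":0,"wy":0,"wz":-0.05},{"x":0,"y":0,"z":0,"wx":0,"wy":0,"wz":-0.1},{"x":0,"y":0,"z":0,"wx":0,"wy":0,"wz":-0.14},{"x":0,"y":0,"z":0,"wx":0,"wy":0,"wz":-0.17},{"x":0,"y":0,"z":0,"wx":0,"wy":0,"wz":-0.17}]'
python3 - <<'E'
from h import *
s=readout.observe(); print(s['joints'].round(2),s['wrist_torque'].round(2)); to(face(0,0,.031),facetool(.147+2.42+np.pi))
E
```

```text
t: 13.38
ee_pos: [0.477, -0.301, 0.0937]
orientation: [0.845, 0.492, 0.188, 0.093]
ft_force: [-4.5, 4.4, 8.1]
gripper_width: 0.181
gripper_force: 118.0
[ 0.07  0.21  0.69  2.06 -0.68  0.73  0.68] [ 1.9   1.14 -2.62]
xyz cm [0.18 0.09 0.14] w [ 0.003 -0.003 -0.008] rows>= 1.0
```

```bash
python3 -m crank '[{"x":0,"y":0,"z":0,"wx":0,"wy":0,"wz":0.02},{"x":0,"y":0,"z":0,"wx":0,"wy":0,"wz":0.02},{"x":0,"y":0,"z":0,"wx":0,"wy":0,"wz":0.02},{"x":0,"y":0,"z":0,"wx":0,"wy":0,"wz":0.02}]' 0.5 20;  python3 -m crank '[{"x":0,"y":0,"z":-2,"wx":0,"wy":0,"wz":0},{"x":0,"y":0,"z":-5,"wx":0,"wy":0,"wz":0},{"x":0,"y":0,"z":-10,"wx":0,"wy":0,"wz":0},{"x":0,"y":0,"z":-15,"wx":0,"wy":0,"wz":0},{"x":0,"y":0,"z":-15,"wx":0,"wy":0,"wz":0},{"x":0,"y":0,"z":-15,"wx":0,"wy":0,"wz":0}]' 0
python3 - <<'E'
from h import *
s=readout.observe(); print(s['joints'].round(2))
c,z,K,M=grab("side"); cv2.imwrite("pics/s3.png",cv2.resize(c[130:300,270:430],None,fx=3.5,fy=3.5,interpolation=cv2.INTER_CUBIC))
c,z,K,M=grab("top"); np.savez("top3.npz",c=c,z=z,K=K,M=M); cv2.imwrite("pics/t3.png",cv2.resize(c[140:236,242:402],None,fx=5,fy=5))
P=cloud(z,K,M); m=(np.abs(P[...,2]-.122)<.006)&(np.abs(P[...,1]+.418)<.04)&(np.abs(P[...,0]-.505)<.04); print(m.sum(),cv2.minAreaRect((P[m][:,:2]*1000).astype(np.float32)))
to([.503,-.3865,.20],down(3.8)); to([.503,-.3865,.20],down(-20))
E
```

```text
t: 13.88
ee_pos: [0.4775, -0.3008, 0.0934]
orientation: [0.848, 0.488, 0.188, 0.092]
ft_force: [0.4, -0.2, -0.5]
gripper_width: 0.498
gripper_force: 0.0
t: 14.62
ee_pos: [0.4164, -0.3045, 0.2302]
orientation: [0.847, 0.488, 0.188, 0.092]
ft_force: [0.3, 1.3, 0.0]
gripper_width: 0.003
gripper_force: 0.0
[-0.01 -0.12  0.75  1.98 -0.27  0.97  0.35]
275 ((504.7585754394531, -418.75128173828125), (45.626068115234375, 27.920612335205078), 4.499586582183838)
xyz cm [-3.82 10.09  5.94] w [ 0.407 -0.125 -0.583] rows>= 4.0
xyz cm [-3.82 10.09  5.94] w [ 0.367 -0.204 -0.174] rows>= 3.0
```

View pics/s3.png

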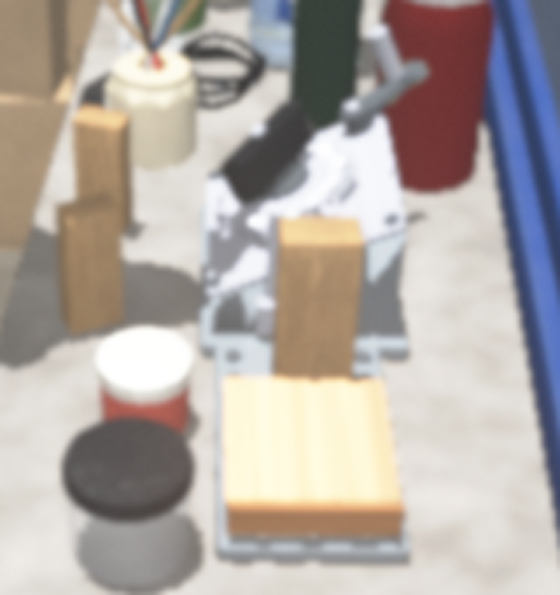

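The block stands upright at crop (318,300), its top at the expected height and 45.6 x 27.9 mm. The pawl is back at (390,85) and the bar has turned. Now I'll move to the left of the block.

```bash
python3 -m crank '[{"x":-3.8,"y":10.1,"z":5.9,"wx":0.407,"wy":-0.125,"wz":-0.583},{"x":-3.8,"y":10.1,"z":5.9,"wx":0.407,"wy":-0.125,"wz":-0.583},{"x":-3.8,"y":10.1,"z":5.9,"wx":0.407,"wy":-0.125,"wz":-0.583},{"x":-3.8,"y":10.1,"z":5.9,"wx":0.407,"wy":-0.125,"wz":-0.583},{"x":-3.8,"y":10.1,"z":5.9,"wx":0.407,"wy":-0.125,"wz":-0.583},{"x":-3.8,"y":10.1,"z":5.9,"wx":0.407,"wy":-0.125,"wz":-0.583},{"x":-3.8,"y":10.1,"z":5.9,"wx":0.407,"wy":-0.125,"wz":-0.583}]'
python3 - <<'E'
from h import *
to([.503,-.385,.10],down(3.8)); print(readout.observe()['joints'].round(2), down(3.8).round(2).tolist())
E
```

```text
t: 15.6
ee_pos: [0.5021, -0.3877, 0.2024]
orientation: [0.685, 0.729, 0.001, 0.001]
ft_force: [-0.9, 0.4, -0.1]
gripper_width: -0.004
gripper_force: 0.0
xyz cm [ 0.27  0.07 10.24] w [ 0.003  0.    -0.005] rows>= 2.0
[ 0.06  0.51  0.8   1.42 -0.37  1.37  0.94] [[-0.07, 1.0, 0.0], [1.0, 0.07, 0.0], [0.0, 0.0, -1.0]]
```

```bash
python3 -m crank '[{"x":0.3,"y":0,"z":5,"wx":0,"wy":0,"wz":0},{"x":0.3,"y":0,"z":10.1,"wx":0,"wy":0,"wz":0},{"x":0.3,"y":0,"z":10.1,"wx":0,"wy":0,"wz":0},{"x":0.3,"y":0,"z":10.1,"wx":0,"wy":0,"wz":0}]'
python3 -m crank '[{"x":-0.3,"y":0,"z":0,"wx":0,"wy":0,"wz":0},{"x":-0.5,"y":0,"z":0,"wx":0,"wy":0,"wz":0},{"x":-0.7,"y":0,"z":0,"wx":0,"wy":0,"wz":0},{"x":-0.9,"y":0,"z":0,"wx":0,"wy":0,"wz":0},{"x":-1.2,"y":0,"z":0,"wx":0,"wy":0,"wz":0},{"x":-1.5,"y":0,"z":0,"wx":0,"wy":0,"wz":0},{"x":-1.8,"y":0,"z":0,"wx":0,"wy":0,"wz":0},{"x":-2.1,"y":0,"z":0,"wx":0,"wy":0,"wz":0},{"x":-2.4,"y":0,"z":0,"wx":0,"wy":0,"wz":0}]'
python3 - <<'E'
from h import *
c,z,K,M=grab("side"); cv2.imwrite("pics/s4.png",cv2.resize(c[130:300,270:430],None,fx=3.5,fy=3.5,interpolation=cv2.INTER_CUBIC))
E
```

```text
t: 16.1
ee_pos: [0.5033, -0.3855, 0.1037]
orientation: [0.684, 0.729, 0.001, 0.002]
ft_force: [1.5, -0.4, -0.1]
gripper_width: 0.001
gripper_force: 0.0
t: 17.23
ee_pos: [0.5047, -0.4085, 0.1012]
orientation: [0.684, 0.73, 0.0, 0.001]
ft_force: [-0.1, 0.6, 0.5]
gripper_width: 0.001
gripper_force: 0.2
```

View pics/s4.png

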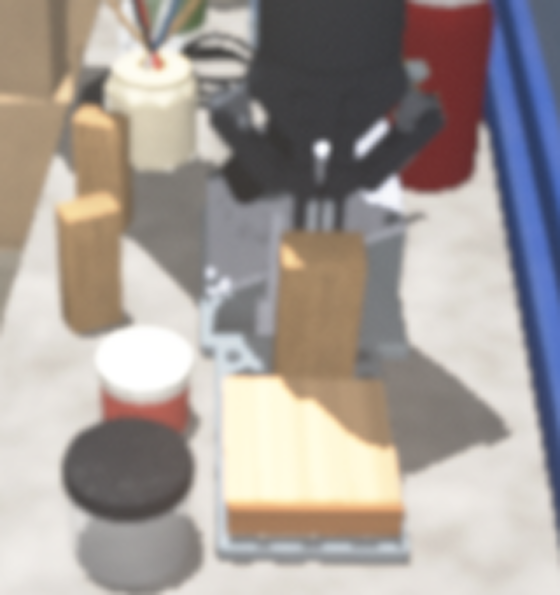

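The fingers are behind the block's top at crop (320,225), and the block is leaning right. The force is tiny, so I'll keep pushing.

```bash
python3 -m crank '[{"x":-0.3,"y":0,"z":0,"wx":0,"wy":0,"wz":0},{"x":-0.6,"y":0,"z":0,"wx":0,"wy":0,"wz":0},{"x":-0.9,"y":0,"z":0,"wx":0,"wy":0,"wz":0},{"x":-1.2,"y":0,"z":0,"wx":0,"wy":0,"wz":0},{"x":-1.5,"y":0,"z":0,"wx":0,"wy":0,"wz":0},{"x":-1.8,"y":0,"z":0,"wx":0,"wy":0,"wz":0},{"x":-2.1,"y":0,"z":0,"wx":0,"wy":0,"wz":0},{"x":-2.4,"y":0,"z":0,"wx":0,"wy":0,"wz":0},{"x":-2.7,"y":0,"z":0,"wx":0,"wy":0,"wz":0},{"x":-3.0,"y":0,"z":0,"wx":0,"wy":0,"wz":0},{"x":-3.3,"y":0,"z":0,"wx":0,"wy":0,"wz":0},{"x":-3.6,"y":0,"z":0,"wx":0,"wy":0,"wz":0},{"x":-3.6,"y":0,"z":0,"wx":0,"wy":0,"wz":0},{"x":-3.6,"y":0,"z":0,"wx":0,"wy":0,"wz":0},{"x":-3.6,"y":0,"z":0,"wx":0,"wy":0,"wz":0}]'
python3 - <<'E'
from h import *
c,z,K,M=grab("side"); cv2.imwrite("pics/s5.png",cv2.resize(c[130:300,270:430],None,fx=3.5,fy=3.5,interpolation=cv2.INTER_CUBIC))
E
```

```text
t: 19.15
ee_pos: [0.5071, -0.444, 0.1012]
orientation: [0.684, 0.73, 0.0, 0.001]
ft_force: [0.7, -0.0, -0.1]
gripper_width: -0.001
gripper_force: 0.0
```

View pics/s5.png

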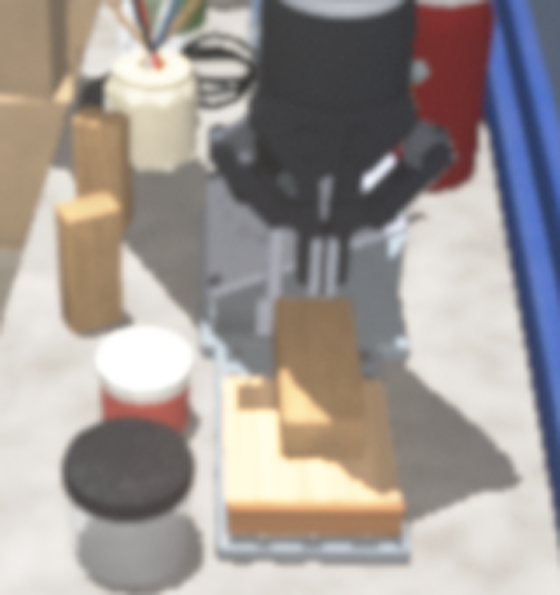

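The block has tipped onto the ledge: top face around crop (315,350), end face (322,440). I'll retreat upward and measure its height and position.

```bash
python3 -m crank '[{"x":0,"y":0,"z":-6,"wx":0,"wy":0,"wz":0},{"x":3,"y":0,"z":-12,"wx":0,"wy":0,"wz":0},{"x":8,"y":0,"z":-16,"wx":0,"wy":0,"wz":0},{"x":8,"y":-6,"z":-16,"wx":0,"wy":0,"wz":0},{"x":8,"y":-12,"z":-16,"wx":0,"wy":0,"wz":0},{"x":8,"y":-12,"z":-16,"wx":0,"wy":0,"wz":0},{"x":8,"y":-12,"z":-16,"wx":0,"wy":0,"wz":0}]'
python3 - <<'E'
from h import *
c,z,K,M=grab("top"); P=cloud(z,K,M); cv2.imwrite("pics/t6.png",cv2.resize(c[140:236,242:402],None,fx=5,fy=5,interpolation=cv2.INTER_CUBIC))
m=(np.abs(P[...,2]-.058)<.008)&(np.abs(P[...,1]+.47)<.1)&(np.abs(P[...,0]-.507)<.035)
r=cv2.minAreaRect((P[m][:,:2]*1000).astype(np.float32)); print(m.sum(),r)
q=P[m]; A=np.c_[q-q.mean(0)]; n=np.linalg.svd(A)[2][2]; print("z",np.median(q[:,2]),"tilt deg",np.degrees(np.arccos(abs(n[2]))))
O=np.array([.4969,-.3767]); d=np.array(r[0])/1000-O; c_,s_=np.cos(yaw),np.sin(yaw); print("local",c_*d[0]+s_*d[1],-s_*d[0]+c_*d[1])
E
```

```text
t: 20.08
ee_pos: [0.3823, -0.3718, 0.2613]
orientation: [0.683, 0.73, 0.001, 0.001]
ft_force: [0.9, -0.2, -0.3]
gripper_width: 0.0
gripper_force: 0.0
184 ((499.217529296875, -491.7550964355469), (28.483196258544922, 59.12550354003906), 49.31382369995117)
z 0.057129056045241766 tilt deg 4.37871076411272
local -0.00531271586645012 -0.11495573586366728
```

View pics/t6.png

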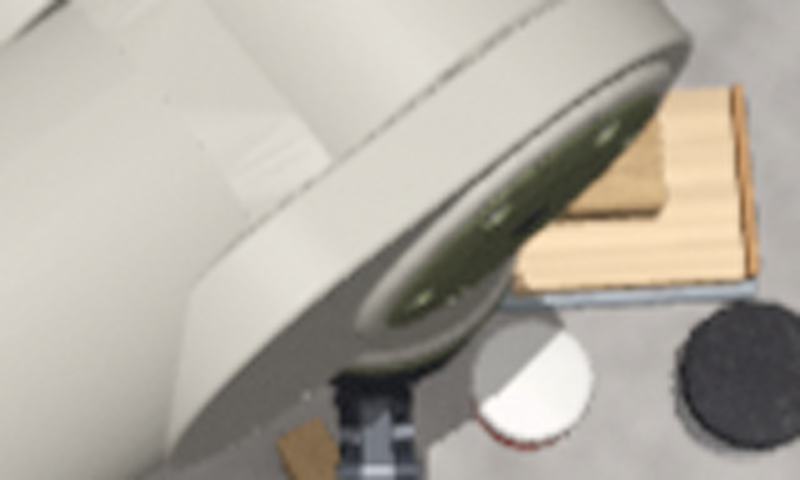

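The arm hides part of the block in this view; its right end is at crop u≈663. I'll measure it from the side camera's depth instead.

Run:
```python
from h import *
c,z,K,M=grab("side"); P=cloud(z,K,M); O=np.array([.4969,-.3767,0]); L=(P-O)@R.from_euler('z',yaw).as_matrix()
hsv=cv2.cvtColor(c,cv2.COLOR_BGR2HSV)
m=(hsv[...,1]>50)&(L[...,2]>.045)&(L[...,2]<.075)&(L[...,1]<-.02)&(L[...,1]>-.18)&(np.abs(L[...,0])<.045)
q=L[m]; print(m.sum(),"range",np.percentile(q,[1,50,99],axis=0).round(3).tolist())
r=cv2.minAreaRect((q[:,:2]*1000).astype(np.float32)); print(r)
for a in np.arange(-.16,-.02,.015):
    k=q[(q[:,1]>a)&(q[:,1]<a+.015)]; print(round(a,3),len(k),np.median(k[:,2]).round(4) if len(k) else '')
m2=(np.abs(L[...,0])<.045)&(L[...,1]<-.115)&(L[...,1]>-.16)&(hsv[...,1]>50)&(L[...,2]<.042)&(L[...,2]>.02); print("ledge z",np.median(L[m2][:,2]))
```

```text
943 range [[-0.015, -0.128, 0.046], [0.007, -0.086, 0.058], [0.029, -0.023, 0.06]]
((6.901091575622559, -74.30294799804688), (45.26539611816406, 108.29995727539062), 0.36394819617271423)
-0.16 0 
-0.145 0 
-0.13 234 0.0564
-0.115 128 0.0579
-0.1 124 0.0577
-0.085 119 0.058
-0.07 103 0.0579
-0.055 112 0.058
-0.04 98 0.0581
-0.025 25 0.0578
ledge z 0.030615123902009267
```

The block lies flat: top at 58 mm so centre at 44 mm, 74 mm right of the clamp's origin and 7 mm off its middle line. All of that is inside the limits, so I'm handing in.

Run:
```python
from h import *
print(arm.finish_job())
```

```text
the job is handed in; nothing more can be done
None
```

I handed the job in at about 20 s on the clock: the pawl is back, the wheel is turned to its stop with the jaw open, and the block lies flat on the ledge with its centre 44 mm up and 74 mm right of the clamp's origin; jar and pot were not touched, and the hand-in returned no verdict.

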